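# Load an LED module into the spring test nest

## Robot

A 6-joint arm with a two-finger parallel gripper is mounted at the origin on the work surface. World frame = base frame: x ahead of the robot, y to its left, z up, the work surface at z = 0. Lengths are in mm, angles in rad, forces in N, time in s.
With the tool pointing down it reaches from about 350 to 975 mm from the base axis. Payload 7.1 kg.
Tool frame: the origin (TCP) lies on the mounting face of the last link; the fingertips stand 182 mm ahead of it and the grasp point (between the pads) lies 163 mm ahead of it (ctrl.tcp_to_tips is the distance from the TCP to the fingertips, in mm); z points along the fingers, y is the direction in which the jaws open and shut (so a half turn about z gives the same grasp; the last joint's range is limited). The gripper opens to 88 mm and grips with 3 to 60 N. Pads are 20 mm wide; open, the fingers measure 115 mm over their backs; the gripper's body (75 mm by 178 mm) begins 61 mm behind the grasp point.
Start: joints at [1.321, 0.423, 1.63, -0, 1.089, -0.019], TCP at [142.942, 608.419, 404.675] pointing down, gripper open.
Joint ranges: [-3, 3], [-0.9, 2.11], [0.09, 2.58], [-1.31, 4.45], [0.11, 2.69], [-2.54, 2.54]. Speed limits (rad/s): [2.39, 2.39, 3.01, 3.14, 3.14, 3.14].

## Interface

Orientations are given as a rotation vector (axis times angle).
In Python, from workcell import ctrl gives the robot as it stands. The module is installed in compiled form; this text tells all that it offers.
- The arm moves only by the tool send_rows, never from a script. Its argument "commands" is a list of rows, each an object with "translation": the shift along the world's x, y, z normalised to -1 to 1, where 1 is 0.1 m, a list of three; "twist": the turn, a rotation vector about the world's x, y, z normalised to -1 to 1, where 1 is 0.5 rad, a list of three. A call has exactly 10 rows; each row is the pose to reach, as a shift and turn from the pose commanded when the call began; what a row does not reach only later rows make up. A row lasts 1/10 s, in which the tool goes at most 50 mm and 8.59 degrees, less where a joint would pass 70% of its speed; a pose out of reach is approached as far as the arm can. A call with a number of a shift or a turn outside -1 to 1 is refused whole. A call with a gripper value outside its range is refused whole. "grip" is the closure, from -1 (fully open) to 1 (shut), set as the call begins (left out, the last holds). The fingers move at their own pace and stop on an object; the grip force is fixed at half the most. Time passes only in rows, so rows that repeat a pose let the fingers close, or fill a call up. It gives the time, the measured TCP pose, the force and the opening at its end, in the units of the state.
- ctrl.get_obs(): the state, without advancing time (a new reading comes with each control period).
- ctrl.get_image(name): name is "side" or "top" or "wrist"; returns a dict with "img" (480x640x3 uint8, red, green, blue), "intrinsics" (3x3 intrinsics, pixels), "dist" ([k1, k2, p1, p2, k3] as OpenCV has them; the pictures are not rectified), "cam_to_world" (4x4, takes a point from camera to world coordinates). Camera axes: x right, y down, z forward; pixel columns grow to the right and rows downward; lengths in mm; the calibration is good to about 2 mm. A picture is of the moment at which its call begins. There is no depth.
- ctrl.close_job(): hands the job in, once; it reports no verdict.
The state is a dict: "t": time; "qpos": joint angles; "qvel": joint speeds; "joint_torque": joint torques, N m; "ee_pos": TCP position; "orientation": TCP orientation; "ft_force": force on the tool from outside, world axes, zero at the start; "moment": the same for the moment, N m; "width": finger opening in mm.
Only numpy, scipy, OpenCV 4.12 (cv2) and the standard library are available. Lean on these libraries where they do the work, as an engineer would, in place of code of your own. Each camera call takes 0.05 s, during which the arm holds its last target. There are 200 camera calls.

## Task

Load the LED module from the dark grey tray into the test nest: lay it face up on the raised sprung plate with its gold-contact edge towards the blue lip, slide that edge under the lip and in against the sprung contact bar, and keeping it pushed in press the plain end down until the plate lies level and the red catch has snapped over the module. Feel for the stops and do not force the board: a light press is enough when it is in place. Leave it lying flat and locked in the nest, and do not disturb the parts bin, the clear box or the electric screwdriver.

Things in the scene. Friction and masses are not known exactly. Their poses are not given: they have to be found in the camera images.
- module_center (a point): centre (half-way up) of the LED module: flat rigid panel, 130 mm long (its x), 64 wide (its y), 5 thick (its z, up out of the LED face), about 0.12 kg; aluminium back, white face with yellow LED chips, gold contacts along its +x edge, a bare white strip 40 mm long at its -x (plain) end. It starts face up in the tray on two ribs, underside 24 mm above the bench
- contact_edge (a point): middle of the module's gold-contact edge (its +x end face), half-way up the thickness; axes as the module
- plain_edge (a point): middle of the module's plain end face (its -x end), half-way up the thickness; axes as the module
- tray: dark grey tray, fixed, 200 x 170 mm, rim 12 mm high, floor 3 mm thick; two ribs along its y, 12 mm thick, 50 mm long, 48 mm either side of its centre, tops at 24 mm, so the module overhangs them by about 7 mm on each long side. Origin: centre of the underside; x, y along its sides, z up
- nest: test nest, fixed: grey box 220 mm (x) by 150 (y), black deck 45 above the bench. Origin: centre of the underside, z up, x from the red catch to the blue lip. The module lies in it with its x along the nest's x. Level seat at z = 60; wall face under the lip at x = 75. Beside the module's place nothing stands above the deck from x = 33 to x = -58
- lip_edge (a point): middle of the lower front edge of the blue lip, 78 mm wide, at x = 63, z = 70 mm of the nest. The lip's underside slopes parallel to the raised plate, 7 mm above it (square to it), back to the wall: the 5 mm module goes in between with 2 mm play, lying on the plate. Axes as the nest
- guides (a point): middle between the two aluminium side guides, at the front of their straight part and at their top (x = 53, z = 72 mm of the nest). Gap 68 mm for the 64 mm module from here to the wall; towards the catch they flare to 86 mm at x = 33. Axes as the nest
- front_stops (a point): middle between the rear faces of the two fixed aluminium front stops, at their top (x = -58.5, z = 66 mm of the nest); stops 12 mm thick in x, y = 15 to 33 mm each side. The flat module has 3.5 mm play between them and the wall: if it is not held in against the contact bar while it goes down, its plain end lands on the stops and cannot go level. Axes as the nest
- hinge_line (a point): middle of the tilt plate's hinge line (x = 74, z = 60 mm of the nest), along the nest's y. The plate's top face passes through it, is 46 mm wide and reaches 122 mm from it towards the catch, rising with the joint angle. Axes as the nest
- contact_bar (a joint): how far the black sprung contact bar under the lip is pushed in (m): 0 at rest, its face at x = 70 mm of the nest; 0.005 fully in, face level with the wall at x = 75. 62 mm wide. It takes 2.5 N to start and 3.5 N fully in, and pushes a module that is not held in back towards the catch, out past the point where its plain end clears the front stops
- tilt_plate (a joint): angle of the sprung aluminium tilt plate (rad): 0.24 raised (free end, at the catch, 29 mm up), 0 pressed level. A spring holds it raised also with the module on it; about 5 N at the free end brings it level, and it rises again when let go unless the catch holds the module. The module does not slide down the raised plate by itself
- catch_nose (a point): tip of the nose of the red spring catch, on its flat underside, 18 mm wide, at rest at x = -53.5, z = 66.5 mm of the nest, some 5 mm over the seated module's end. A steep slope leads up and back from it to x = -64, z = 86. The plain end, pressed down, pushes the catch back (about 4 N more there); it snaps over the top face once the module is level. Axes as the nest
- catch (a joint): how far the red catch is pushed back (m): 0 at rest, at most 0.012; spring loaded towards 0
- parts_bin: bystander: red open bin 100 x 140 x 55 mm with metal parts; origin centre of the underside, z up
- clear_box: bystander: clear open box 90 x 120 x 45 mm with metal discs; origin centre of the underside, z up
- driver: bystander: grey electric screwdriver lying along its x from -90 to +107 mm, 32 mm thick; origin on the bench below it, z up
There are look-alikes about, which are no part of the job. Of the things like the part that bears module_center, leave any that is green or purple; of the rest the larger one is meant.

How it is judged:
By the outcome, as a careful person would: the job done as asked, in the order asked, and still so for the second after the job is handed in, with the robot touching nothing.
It also fails if it takes over 51 s, if anything falls off the work surface, if the arm or the gripper's body presses on something with over 40 N, if the wrist force passes 120 N, or if a joint passes its speed limit or range.

## Working session

There is one attempt and no reset: what is moved stays moved. The work goes in short steps, Python scripts to look and compute and a tool call to move; the robot and the scene stay as the last step left them, time stands still between calls to the robot, and variables do not carry over. Pictures are saved under pics/ and viewed, about 8 in all and at most 12, crops included, and the job is handed in when it is done.

Besides the shell and the picture viewer there is one more tool, called after "Emit:" in YAML: its name, and indented under it one key for each argument. send_rows: Moves the arm, as the interface text tells. Its arguments: {"type":"object","properties":{"commands":{"type":"array","items":{"type":"object","properties":{"translation":{"type":"array","items":{"type":"number"}},"twist":{"type":"array","items":{"type":"number"}}}}},"grip":{"type":"number"}},"required":["commands"]}

```bash
mkdir -p pics
cat > h.py <<'E'
import numpy as np,cv2,pickle
from workcell import ctrl
def snap(n,f):
    d=ctrl.get_image(n); cv2.imwrite(f'pics/{f}.png',d['img'][:,:,::-1]); d2={k:np.array(v) for k,v in d.items()}
    pickle.dump(d2,open(f'pics/{f}.pkl','wb')); return d2
def load(f): return pickle.load(open(f'pics/{f}.pkl','rb'))
def ray(d,uv,z):
    p=cv2.undistortPoints(np.array(uv,float).reshape(-1,1,2),d['intrinsics'],d['dist']).reshape(-1,2)
    T=d['cam_to_world']; r=np.c_[p,np.ones(len(p))]@T[:3,:3].T; o=T[:3,3]
    return o+r*((z-o[2])/r[:,2])[:,None]
def proj(d,P):
    T=np.linalg.inv(d['cam_to_world']); rv=cv2.Rodrigues(T[:3,:3])[0]
    return cv2.projectPoints(np.array(P,float).reshape(-1,1,3),rv,T[:3,3],d['intrinsics'],d['dist'])[0].reshape(-1,2)
E
python3 - <<'E'
from h import *
for n in ['top','side']:
    d=snap(n,n+'0'); print(d['cam_to_world'].round(2).tolist())
print(ctrl.get_obs())
E
```

```text
[[0.01, -0.98, 0.19, 311.96], [-1.0, -0.01, 0.0, 80.03], [-0.0, -0.19, -0.98, 1466.7], [0.0, 0.0, 0.0, 1.0]]
[[0.96, -0.16, 0.22, 282.7], [-0.27, -0.58, 0.77, -924.11], [0.0, -0.8, -0.6, 855.3], [0.0, 0.0, 0.0, 1.0]]
{'t': 0.1, 'qpos': array([ 1.32101441e+00,  4.23775286e-01,  1.63060431e+00, -5.30257773e-05,
        1.08861852e+00, -1.89965215e-02]), 'qvel': array([-0.00146926, -0.00186065, -0.00257798,  0.00187261, -0.00125235,
        0.00063651]), 'joint_torque': array([ 1.09824945e-03, -5.45612705e+01, -2.74323678e+01,  6.45177998e-02,
        1.88737025e-02, -4.90018658e-05]), 'ee_pos': array([142.88022121, 608.19013944, 403.9761162 ]), 'orientation': array([-3.61658040e-01, -3.12056281e+00,  2.19756761e-03]), 'ft_force': array([ 0.69737749,  0.45053872, -0.97634036]), 'moment': array([-0.0098085 , -0.00993082, -0.0194422 ]), 'width': 87.61249271144735}
```

View pics/top0.png

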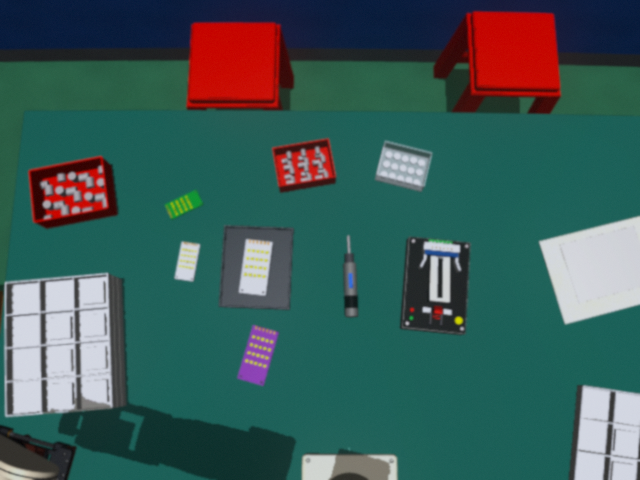

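View pics/side0.png

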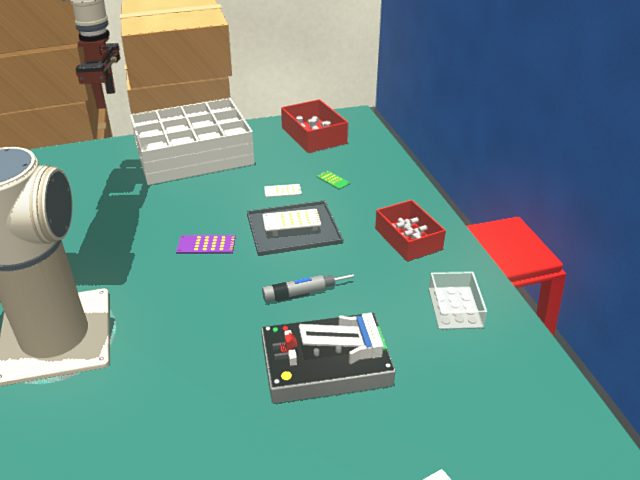

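Candidates for the module in the top picture are the white one in the tray (256,266), a smaller white one (187,261), a green one (183,204) and a purple one (258,355). I choose the larger white one in the tray. The nest is at (437,285), with the lip at the top (+x world) and the catch at the bottom.

Run:
```python
from h import *
d=load('top0'); im=d['img'][:,:,::-1]
a=cv2.resize(im[220:320,210:310],(400*1,400),interpolation=cv2.INTER_CUBIC)
b=cv2.resize(im[230:340,390:480],None,fx=4.4,fy=4.4,interpolation=cv2.INTER_CUBIC)
a=cv2.resize(im[222:312,216:301],None,fx=4.6,fy=4.6,interpolation=cv2.INTER_CUBIC)
H=max(a.shape[0],b.shape[0]); o=np.zeros((H,a.shape[1]+b.shape[1],3),np.uint8); o[:a.shape[0],:a.shape[1]]=a;o[:b.shape[0],a.shape[1]:]=b
print(a.shape,b.shape); cv2.imwrite('pics/c1.png',o)
```

```text
(414, 391, 3) (484, 396, 3)
```

View pics/c1.png

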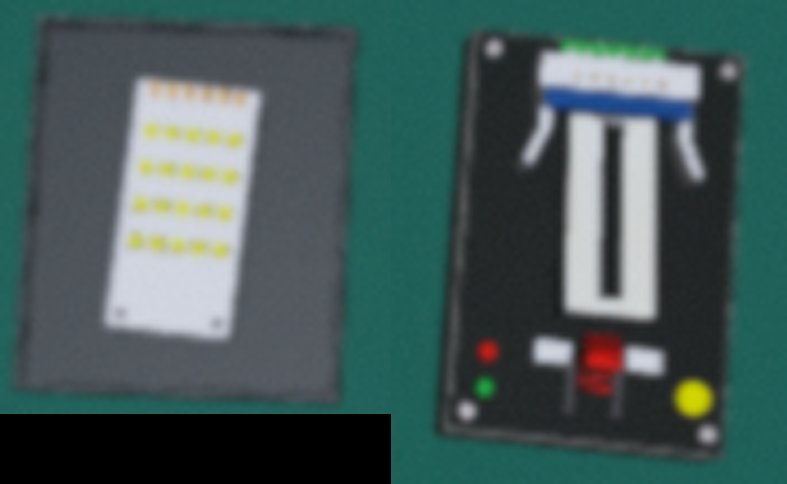

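Run:
```python
from h import *
d=load('top0')
def fit(P,L,W):
    # P order: TL(+x,+y) TR(+x,-y) BR BL
    M=np.array([[L,W],[L,-W],[-L,-W],[-L,W]])/2; c=P.mean(0); Q=P-c
    th=np.arctan2((M[:,0]*Q[:,1]-M[:,1]*Q[:,0]).sum(),(M*Q).sum())
    R=np.array([[np.cos(th),-np.sin(th)],[np.sin(th),np.cos(th)]])
    print(c.round(1),th.round(4),'res',(Q-M@R.T).round(1).tolist(),'sides',[round(np.linalg.norm(P[i]-P[i-1]),1) for i in range(4)])
m=(np.array([[136,77],[262,91],[230,340],[104,326]])+.5)/4.6-.5+[216,222]
n=(np.array([[472,33],[743,62],[719,458],[442,432]])-[391,0]+.5)/4.4-.5+[390,230]
t=(np.array([[41,18],[356,31],[340,401],[16,388]])+.5)/4.6-.5+[216,222]
fit(ray(d,m,29)[:,:2],130,64)
fit(ray(d,n,45)[:,:2],220,150)
fit(ray(d,t,12)[:,:2],200,170)
```

```text
[541.1 226.1] -0.0999 res [[1.1, 1.2], [0.6, -1.3], [-0.9, -0.7], [-0.7, 0.8]] sides [np.float64(131.8), np.float64(66.6), np.float64(131.6), np.float64(65.5)]
[ 498.7 -201. ] -0.0944 res [[-2.1, -0.9], [-2.7, 1.2], [3.1, 1.3], [1.8, -1.6]] sides [np.float64(216.1), np.float64(148.0), np.float64(214.3), np.float64(147.0)]
[543.9 225.2] -0.0294 res [[-1.2, -0.7], [-1.8, 1.2], [1.5, 0.5], [1.5, -0.9]] sides [np.float64(197.3), np.float64(168.1), np.float64(196.6), np.float64(168.7)]
```

Emit:
send_rows:
  commands:
    - {"translation":[0.1,-0.1,0],"twist":[0,0,0.026]}
    - {"translation":[0.2,-0.2,0],"twist":[0,0,0.052]}
    - {"translation":[0.3,-0.3,0],"twist":[0,0,0.078]}
    - {"translation":[0.4,-0.4,0],"twist":[0,0,0.104]}
    - {"translation":[0.5,-0.5,0],"twist":[0,0,0.13]}
    - {"translation":[0.6,-0.6,0],"twist":[0,0,0.156]}
    - {"translation":[0.7,-0.7,0],"twist":[0,0,0.182]}
    - {"translation":[0.8,-0.8,0],"twist":[0,0,0.208]}
    - {"translation":[0.9,-0.9,0],"twist":[0,0,0.234]}
    - {"translation":[1,-1,0],"twist":[0,0,0.26]}

```text
t: 1.1
ee_pos: [243.2, 507.8, 404.3]
orientation: [-0.157, -3.137, 0.001]
ft_force: [-0.2, 0.6, 0.1]
width: 87.9
```

Emit:
send_rows:
  commands:
    - {"translation":[0.1,-0.1,0],"twist":[0,0,0]}
    - {"translation":[0.2,-0.2,0],"twist":[0,0,0]}
    - {"translation":[0.3,-0.3,0],"twist":[0,0,0]}
    - {"translation":[0.4,-0.4,0],"twist":[0,0,0]}
    - {"translation":[0.5,-0.5,0],"twist":[0,0,0]}
    - {"translation":[0.6,-0.6,0],"twist":[0,0,0]}
    - {"translation":[0.7,-0.7,0],"twist":[0,0,0]}
    - {"translation":[0.8,-0.8,0],"twist":[0,0,0]}
    - {"translation":[0.9,-0.9,0],"twist":[0,0,0]}
    - {"translation":[1,-1,0],"twist":[0,0,0]}

```text
t: 2.1
ee_pos: [343.8, 407.6, 404.7]
orientation: [0.158, 3.138, 0.0]
ft_force: [0.6, -0.3, 0.7]
width: 87.7
```

Emit:
send_rows:
  commands:
    - {"translation":[0.1,-0.1,0],"twist":[0,0,0]}
    - {"translation":[0.2,-0.2,0],"twist":[0,0,0]}
    - {"translation":[0.3,-0.3,0],"twist":[0,0,0]}
    - {"translation":[0.4,-0.4,0],"twist":[0,0,0]}
    - {"translation":[0.5,-0.5,0],"twist":[0,0,0]}
    - {"translation":[0.6,-0.6,0],"twist":[0,0,0]}
    - {"translation":[0.7,-0.7,0],"twist":[0,0,0]}
    - {"translation":[0.8,-0.8,0],"twist":[0,0,0]}
    - {"translation":[0.9,-0.9,0],"twist":[0,0,0]}
    - {"translation":[1,-1,0],"twist":[0,0,0]}

```text
t: 3.1
ee_pos: [443.8, 307.6, 404.7]
orientation: [0.158, 3.138, 0.0]
ft_force: [-0.1, -0.7, 0.4]
width: 87.8
```

Emit:
send_rows:
  commands:
    - {"translation":[0.1,-0.1,-0.05],"twist":[0,0,0]}
    - {"translation":[0.2,-0.2,-0.1],"twist":[0,0,0]}
    - {"translation":[0.3,-0.3,-0.15],"twist":[0,0,0]}
    - {"translation":[0.4,-0.4,-0.2],"twist":[0,0,0]}
    - {"translation":[0.5,-0.5,-0.25],"twist":[0,0,0]}
    - {"translation":[0.6,-0.6,-0.3],"twist":[0,0,0]}
    - {"translation":[0.64,-0.7,-0.35],"twist":[0,0,0]}
    - {"translation":[0.64,-0.78,-0.4],"twist":[0,0,0]}
    - {"translation":[0.64,-0.78,-0.4],"twist":[0,0,0]}
    - {"translation":[0.64,-0.78,-0.4],"twist":[0,0,0]}

```text
t: 4.1
ee_pos: [506.7, 230.3, 364.6]
orientation: [-0.159, -3.137, 0.0]
ft_force: [-0.2, -0.9, -0.4]
width: 87.8
```

Run:
```python
from h import *
d=snap('wrist','w0'); o=ctrl.get_obs()
R=cv2.Rodrigues(o['orientation'])[0]; print(o['t'],o['ee_pos'],R.round(3).tolist(),o['width']); print(d['cam_to_world'].round(3).tolist())
```

```text
4.15 [506.76258498 230.58011943 364.85066013] [[-0.995, 0.101, 0.0], [0.101, 0.995, 0.0], [-0.0, 0.0, -1.0]] 88.0285136370438
[[0.101, 0.961, 0.259, 434.814], [0.995, -0.097, -0.026, 237.789], [-0.0, 0.261, -0.965, 345.398], [0.0, 0.0, 0.0, 1.0]]
```

View pics/w0.png

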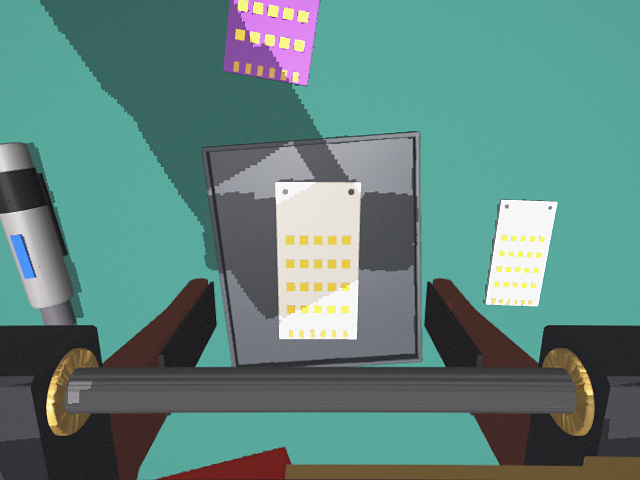

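The module lies at (275..361, 182..339) with its plain end (two holes) at the top and the gold contacts at the bottom (towards world +x). It is centred between the fingers.

Run:
```python
from h import *
d=load('w0')
P=ray(d,[[357,339],[279,339],[275,182],[361,182]],29)[:,:2]; M=np.array([[65,32],[65,-32],[-65,-32],[-65,32]])
c=P.mean(0);Q=P-c
th=np.arctan2((M[:,0]*Q[:,1]-M[:,1]*Q[:,0]).sum(),(M*Q).sum());R=np.array([[np.cos(th),-np.sin(th)],[np.sin(th),np.cos(th)]])
print(c,th,(Q-M@R.T).round(1).tolist(), c+R@[-35,0])
```

```text
[539.87436064 225.56606142] -0.10182306683861521 [[0.5, 0.5], [0.4, -0.6], [-0.5, -0.4], [-0.4, 0.5]] [505.05564283 229.12371373]
```

Emit:
send_rows:
  commands:
    - {"translation":[0,0,-0.1]}
    - {"translation":[0,0,-0.2]}
    - {"translation":[0,0,-0.3]}
    - {"translation":[-0.01,-0.01,-0.4]}
    - {"translation":[-0.01,-0.01,-0.5]}
    - {"translation":[-0.01,-0.01,-0.6]}
    - {"translation":[-0.01,-0.01,-0.7]}
    - {"translation":[-0.01,-0.01,-0.8]}
    - {"translation":[-0.01,-0.01,-0.9]}
    - {"translation":[-0.01,-0.01,-1]}

```text
validation failed for argument at $.co...
```

Emit:
send_rows:
  commands:
    - {"translation":[0,0,-0.1]}
    - {"translation":[0,0,-0.2]}
    - {"translation":[0,0,-0.3]}
    - {"translation":[0,0,-0.4]}
    - {"translation":[0,0,-0.5]}
    - {"translation":[0,0,-0.58]}
    - {"translation":[0,0,-0.63]}
    - {"translation":[0,0,-0.66]}
    - {"translation":[0,0,-0.66]}
    - {"translation":[0,0,-0.66]}

```text
validation failed for argument at $.co...
```

Emit:
send_rows:
  commands:
    - {"translation":[0,0,0]}
    - {"translation":[0,0,0]}
    - {"translation":[0,0,0]}
    - {"translation":[0,0,0]}
    - {"translation":[0,0,0]}
    - {"translation":[0,0,0]}
    - {"translation":[0,0,0]}
    - {"translation":[0,0,0]}
    - {"translation":[0,0,0]}
    - {"translation":[0,0,0]}
  grip: 1

```text
validation failed for argument at $.co...
```

Twist is required in every row, so I'm resending with it.

Emit:
send_rows:
  commands:
    - {"translation":[0,0,-0.1],"twist":[0,0,0]}
    - {"translation":[0,0,-0.2],"twist":[0,0,0]}
    - {"translation":[0,0,-0.3],"twist":[0,0,0]}
    - {"translation":[-0.01,-0.01,-0.4],"twist":[0,0,0]}
    - {"translation":[-0.01,-0.01,-0.5],"twist":[0,0,0]}
    - {"translation":[-0.01,-0.01,-0.6],"twist":[0,0,0]}
    - {"translation":[-0.01,-0.01,-0.7],"twist":[0,0,0]}
    - {"translation":[-0.01,-0.01,-0.8],"twist":[0,0,0]}
    - {"translation":[-0.01,-0.01,-0.9],"twist":[0,0,0]}
    - {"translation":[-0.01,-0.01,-1],"twist":[0,0,0]}

```text
t: 5.15
ee_pos: [506.0, 229.4, 263.8]
orientation: [0.158, 3.138, 0.0]
ft_force: [-0.2, 0.1, -0.1]
width: 87.9
```

Emit:
send_rows:
  commands:
    - {"translation":[0,0,-0.1],"twist":[0,0,0]}
    - {"translation":[0,0,-0.2],"twist":[0,0,0]}
    - {"translation":[0,0,-0.3],"twist":[0,0,0]}
    - {"translation":[0,0,-0.4],"twist":[0,0,0]}
    - {"translation":[0,0,-0.5],"twist":[0,0,0]}
    - {"translation":[0,0,-0.58],"twist":[0,0,0]}
    - {"translation":[0,0,-0.63],"twist":[0,0,0]}
    - {"translation":[0,0,-0.66],"twist":[0,0,0]}
    - {"translation":[0,0,-0.66],"twist":[0,0,0]}
    - {"translation":[0,0,-0.66],"twist":[0,0,0]}

```text
t: 6.15
ee_pos: [506.1, 229.5, 198.9]
orientation: [0.158, 3.137, 0.0]
ft_force: [-0.8, -0.4, 0.4]
width: 88.1
```

Emit:
send_rows:
  commands:
    - {"translation":[0,0,0],"twist":[0,0,0]}
    - {"translation":[0,0,0],"twist":[0,0,0]}
    - {"translation":[0,0,0],"twist":[0,0,0]}
    - {"translation":[0,0,0],"twist":[0,0,0]}
    - {"translation":[0,0,0],"twist":[0,0,0]}
    - {"translation":[0,0,0],"twist":[0,0,0]}
    - {"translation":[0,0,0],"twist":[0,0,0]}
    - {"translation":[0,0,0],"twist":[0,0,0]}
    - {"translation":[0,0,0],"twist":[0,0,0]}
    - {"translation":[0,0,0],"twist":[0,0,0]}
  grip: 1

```text
t: 7.15
ee_pos: [506.0, 229.4, 198.9]
orientation: [0.158, 3.137, 0.0]
ft_force: [-1.5, -0.9, 4.7]
width: 63.7
```

Emit:
send_rows:
  commands:
    - {"translation":[0,0,0.1],"twist":[0,0,0]}
    - {"translation":[0,0,0.25],"twist":[0,0,0]}
    - {"translation":[0,0,0.4],"twist":[0,0,0]}
    - {"translation":[0,-0.05,0.55],"twist":[0,0,0]}
    - {"translation":[0,-0.15,0.7],"twist":[0,0,0]}
    - {"translation":[0,-0.3,0.85],"twist":[0,0,0]}
    - {"translation":[0,-0.45,1],"twist":[0,0,0]}
    - {"translation":[0,-0.6,1],"twist":[0,0,0]}
    - {"translation":[0,-0.75,1],"twist":[0,0,0]}
    - {"translation":[0,-0.9,1],"twist":[0,0,0]}

```text
t: 8.15
ee_pos: [505.6, 138.0, 298.3]
orientation: [-0.159, -3.137, 0.0]
ft_force: [-0.2, 0.5, -1.0]
width: 63.6
```

Emit:
send_rows:
  commands:
    - {"translation":[0,-0.1,0.1],"twist":[0,0,0]}
    - {"translation":[0,-0.2,0.2],"twist":[0,0,0]}
    - {"translation":[0,-0.3,0.3],"twist":[0,0,0]}
    - {"translation":[0,-0.4,0.4],"twist":[0,0,0]}
    - {"translation":[0,-0.5,0.5],"twist":[0,0,0]}
    - {"translation":[0,-0.6,0.5],"twist":[0,0,0]}
    - {"translation":[0,-0.7,0.5],"twist":[0,0,0]}
    - {"translation":[0,-0.8,0.5],"twist":[0,0,0]}
    - {"translation":[0,-0.9,0.5],"twist":[0,0,0]}
    - {"translation":[0,-1,0.5],"twist":[0,0,0]}

```text
t: 9.15
ee_pos: [505.9, 38.6, 348.3]
orientation: [-0.158, -3.137, 0.0]
ft_force: [-0.5, -0.1, -1.2]
width: 63.6
```

Emit:
send_rows:
  commands:
    - {"translation":[0,-0.1,0],"twist":[0,0,0]}
    - {"translation":[0,-0.2,0],"twist":[0,0,0]}
    - {"translation":[0,-0.3,0],"twist":[0,0,0]}
    - {"translation":[0,-0.4,0],"twist":[0,0,0]}
    - {"translation":[0,-0.5,0],"twist":[0,0,0]}
    - {"translation":[0,-0.6,0],"twist":[0,0,0]}
    - {"translation":[0,-0.7,0],"twist":[0,0,0]}
    - {"translation":[0,-0.85,0],"twist":[0,0,0]}
    - {"translation":[0,-1,0],"twist":[0,0,0]}
    - {"translation":[0,-1,0],"twist":[0,0,0]}

```text
t: 10.15
ee_pos: [506.0, -62.4, 348.7]
orientation: [0.161, 3.137, -0.0]
ft_force: [0.3, 0.3, -1.7]
width: 63.2
```

Run:
```python
from h import *
d=snap('wrist','w1'); o=ctrl.get_obs()
print(o['t'],o['ee_pos'],o['ft_force'],o['width'])
b=np.zeros((600,800,3),np.uint8); im=d['img'][:,:,::-1]
cv2.imwrite('pics/w1v.png',cv2.resize(im,(800,600),interpolation=cv2.INTER_CUBIC))
```

```text
10.2 [505.94278056 -61.72308406 348.66709554] [ 0.38809219 -0.16782281 -0.96213696] 63.70677582312745
```

View pics/w1v.png

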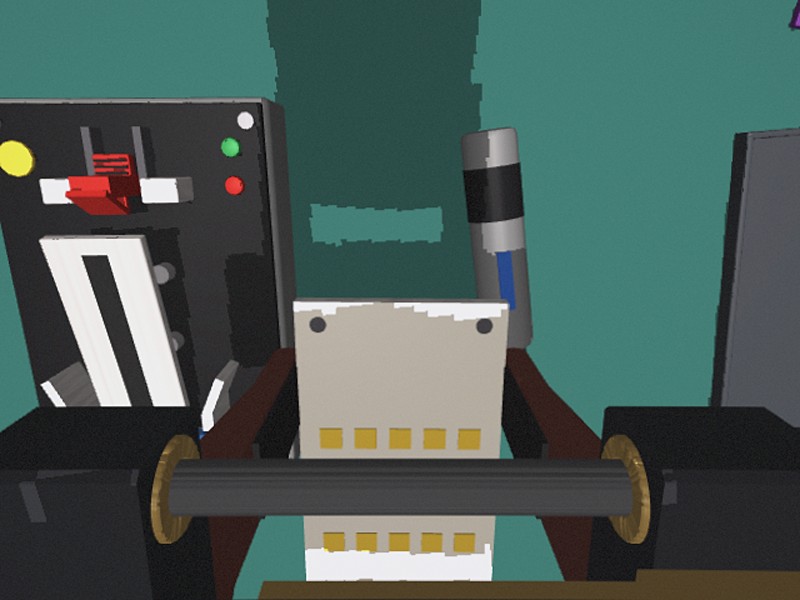

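The module is gripped squarely in front of the fingers: its plain end runs (294,302)–(508,302) and there is no slip. The nest is at left: red catch (100,190), stops (60,190) and (165,190), plate free end (40..144,238). Next is an enlarged crop to pick nest points.

Run:
```python
from h import *
d=load('w1'); im=d['img'][:,:,::-1]
cv2.imwrite('pics/c2.png',cv2.resize(im[75:275,0:240],None,fx=3,fy=3,interpolation=cv2.INTER_CUBIC))
```

```text
(no output)
```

View pics/c2.png

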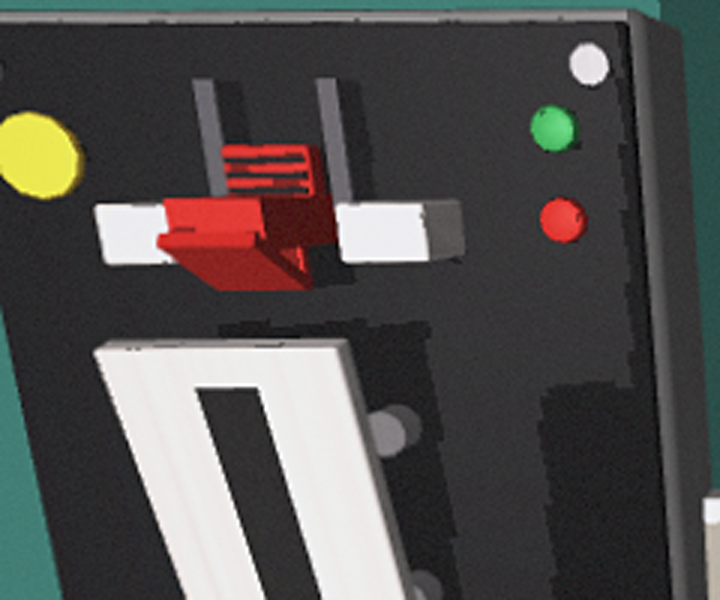

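```bash
cat > fit.py <<'E'
from h import *
from scipy.optimize import least_squares
d=load('w1')
U=np.array([[338,203],[424,203],[430,262],[344,262],[95,206],[104,264],[97,352],[342,349]],float)
U=(U+.5)/3-.5+[0,75]
c,s=np.cos(.24),np.sin(.24); e=[74-122*c,0,60+122*s]
N=np.array([[-70.5,15,66],[-70.5,33,66],[-58.5,33,66],[-58.5,15,66],[-70.5,-33,66],[-58.5,-33,66],[e[0],-23,e[2]],[e[0],23,e[2]]])
def W(p): 
    a,b=np.cos(p[2]),np.sin(p[2]); return np.c_[p[0]+a*N[:,0]-b*N[:,1],p[1]+b*N[:,0]+a*N[:,1],N[:,2]]
f=lambda p:(proj(d,W(p))-U).ravel()
r=least_squares(f,[498,-201,-.094],loss='soft_l1'); print(r.x,f(r.x).reshape(-1,2).round(1).tolist())
# module held
V=np.array([[294,302],[508,302]])*.8
print(ray(d,V,348.7-169.5))
E
python3 fit.py
```

```text
[ 4.99908711e+02 -2.03516695e+02 -8.75739197e-02] [[-0.9, 0.2], [0.1, -0.1], [0.7, 0.2], [-0.0, 0.5], [0.3, -0.1], [1.2, 0.6], [-0.4, -0.6], [-0.8, -0.6]]
[[472.08024259 -90.46404695 179.2       ]
 [478.57563464 -27.14893814 179.2       ]]
```

```bash
cat > tgt.py <<'E'
from h import *
from scipy.spatial.transform import Rotation as Ro
NX,NY,YAW,G=499.9,-203.5,-0.09,99.3
def tcp(s,th,h=0,dy=0):
    u=np.array([np.cos(th),0,-np.sin(th)]); n=np.array([np.sin(th),0,np.cos(th)])
    p=np.array([74,0,60])-(s+G)*u+(2.5+172.4+h)*n+[0,dy,0]
    Rz=Ro.from_euler('z',YAW); R=Rz*Ro.from_euler('y',th)*Ro.from_matrix([[-1,0,0],[0,1,0],[0,0,-1]])
    return Rz.apply(p)+[NX,NY,0],R
def delta(T,T0): return ((T[0]-T0[0])/100).round(4),((T[1]*T0[1].inv()).as_rotvec()/.5).round(4)
def cur():
    o=ctrl.get_obs(); return o['ee_pos'],Ro.from_rotvec(o['orientation'])
def nest(T): return Ro.from_euler('z',-YAW).apply(T[0]-[NX,NY,0])
E
python3 - <<'E'
from tgt import *
T=cur()
for a in [(42,.24,40),(42,.24,.5),(8,.24,.5),(1,.24,.5),(1,.24,0),(0,0,0)]:
    t=tcp(*a); print(a,t[0].round(1),*delta(t,T)); T=t
E
```

```text
(42, 0.24, 40) [ 487.8 -202.4  302.3] [-0.1816 -1.4068 -0.4634] [0.0461 0.4779 0.0253]
(42, 0.24, 0.5) [ 478.4 -201.6  264. ] [-0.0935  0.0084 -0.3837] [0. 0. 0.]
(8, 0.24, 0.5) [ 511.3 -204.5  255.9] [ 0.3289 -0.0297 -0.0808] [0. 0. 0.]
(1, 0.24, 0.5) [ 518.1 -205.1  254.2] [ 0.0677 -0.0061 -0.0166] [0. 0. 0.]
(1, 0.24, 0) [ 518.  -205.1  253.7] [-0.0012  0.0001 -0.0049] [0. 0. 0.]
(0, 0, 0) [ 474.7 -201.2  234.9] [-0.4327  0.0391 -0.1883] [-0.0431 -0.4781  0.    ]
```

Emit:
send_rows:
  commands:
    - {"translation":[-0.02,-0.1,0],"twist":[0.0046,0.048,0.0025]}
    - {"translation":[-0.04,-0.2,0],"twist":[0.0092,0.096,0.005]}
    - {"translation":[-0.06,-0.3,0],"twist":[0.0138,0.143,0.0075]}
    - {"translation":[-0.08,-0.4,0],"twist":[0.0184,0.191,0.01]}
    - {"translation":[-0.1,-0.5,0],"twist":[0.023,0.239,0.0126]}
    - {"translation":[-0.12,-0.6,0],"twist":[0.0277,0.287,0.015]}
    - {"translation":[-0.14,-0.7,0],"twist":[0.0323,0.335,0.0177]}
    - {"translation":[-0.16,-0.8,0],"twist":[0.0369,0.382,0.02]}
    - {"translation":[-0.18,-0.9,0],"twist":[0.0415,0.43,0.0228]}
    - {"translation":[-0.18,-1,0],"twist":[0.0461,0.478,0.0253]}

```text
t: 11.2
ee_pos: [487.7, -161.4, 348.7]
orientation: [-0.128, -2.897, -0.016]
ft_force: [-0.3, 0.5, -1.0]
width: 63.9
```

Emit:
send_rows:
  commands:
    - {"translation":[0,-0.1,-0.05],"twist":[0,0,0]}
    - {"translation":[0,-0.2,-0.1],"twist":[0,0,0]}
    - {"translation":[0,-0.3,-0.17],"twist":[0,0,0]}
    - {"translation":[0,-0.37,-0.24],"twist":[0,0,0]}
    - {"translation":[0,-0.407,-0.31],"twist":[0,0,0]}
    - {"translation":[0,-0.407,-0.38],"twist":[0,0,0]}
    - {"translation":[0,-0.407,-0.43],"twist":[0,0,0]}
    - {"translation":[0,-0.407,-0.463],"twist":[0,0,0]}
    - {"translation":[0,-0.407,-0.463],"twist":[0,0,0]}
    - {"translation":[0,-0.407,-0.463],"twist":[0,0,0]}

```text
t: 12.2
ee_pos: [488.1, -201.1, 302.5]
orientation: [-0.127, -2.899, -0.016]
ft_force: [0.0, 0.1, -2.5]
width: 63.7
```

Run:
```python
from tgt import *
T=cur(); o=ctrl.get_obs(); print(o['t'],T[0],o['ft_force'],o['width'],delta(tcp(42,.24,40),T),delta(tcp(42,.24,.5),T))
d=snap('wrist','w2'); s=snap('side','s2')
cv2.imwrite('pics/w2v.png',np.hstack([cv2.resize(d['img'][:400,80:560],(480,400)),cv2.resize(s['img'][270:410,230:410],(320,249))[:249].__class__(cv2.copyMakeBorder(cv2.resize(s['img'][250:410,240:400],(320,320)),0,80,0,0,cv2.BORDER_CONSTANT).shape) if 0 else cv2.copyMakeBorder(cv2.resize(s['img'][250:410,240:400],(320,320)),0,80,0,0,cv2.BORDER_CONSTANT)])[:,:,::-1])
```

```text
12.2 [ 488.06198122 -201.08235976  302.49421594] [ 0.03569901  0.05140465 -2.46092871] 63.68310774693194 (array([-0.0028, -0.0132, -0.0017]), array([-0.0007,  0.0002, -0.0045])) (array([-0.0963, -0.0048, -0.3853]), array([-0.0007,  0.0002, -0.0045]))
```

View pics/w2v.png

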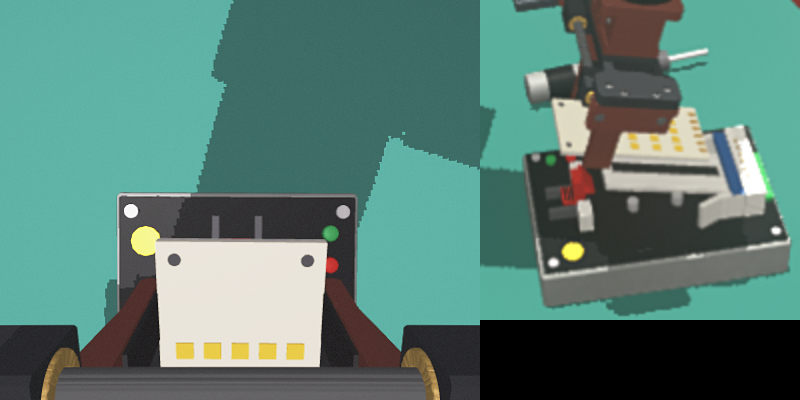

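The module hangs over the nest, laterally centred: its mid column is 241 against 237 for the nest, and the remaining offset of about 0.5–2 mm is in the next move. Yaw is aligned and the contact edge is above the plate, before the blue lip. I'm lowering onto the plate.

Emit:
send_rows:
  commands:
    - {"translation":[-0.01,-0.001,-0.05],"twist":[0,0,0]}
    - {"translation":[-0.025,-0.003,-0.1],"twist":[0,0,0]}
    - {"translation":[-0.038,-0.004,-0.15],"twist":[0,0,0]}
    - {"translation":[-0.05,-0.005,-0.2],"twist":[0,0,0]}
    - {"translation":[-0.062,-0.006,-0.25],"twist":[0,0,0]}
    - {"translation":[-0.075,-0.007,-0.3],"twist":[0,0,0]}
    - {"translation":[-0.085,-0.009,-0.34],"twist":[0,0,0]}
    - {"translation":[-0.092,-0.01,-0.37],"twist":[0,0,0]}
    - {"translation":[-0.096,-0.01,-0.385],"twist":[0,0,0]}
    - {"translation":[-0.096,-0.01,-0.385],"twist":[0,0,0]}

```text
t: 13.3
ee_pos: [478.3, -202.3, 263.8]
orientation: [-0.128, -2.899, -0.016]
ft_force: [0.2, -1.6, -0.3]
width: 63.3
```

Run:
```python
from tgt import *
T=cur(); o=ctrl.get_obs(); print(o['t'],T[0],o['ft_force'],o['moment'],o['width'],delta(tcp(42,.24,.5),T),delta(tcp(10,.24,.5),T))
```

```text
13.3 [ 478.30460423 -202.28287631  263.80857401] [ 0.18871614 -1.60186476 -0.29407465] [ 0.00665236 -0.09083543  0.01375493] 63.25814666528265 (array([0.0013, 0.0072, 0.0015]), array([-0.001 , -0.0006, -0.0037])) (array([ 0.3108, -0.0207, -0.0745]), array([-0.001 , -0.0006, -0.0037]))
```

Emit:
send_rows:
  commands:
    - {"translation":[0.031,-0.0025,-0.0074],"twist":[0,0,0]}
    - {"translation":[0.062,-0.005,-0.0149],"twist":[0,0,0]}
    - {"translation":[0.093,-0.0075,-0.022],"twist":[0,0,0]}
    - {"translation":[0.124,-0.01,-0.0298],"twist":[0,0,0]}
    - {"translation":[0.155,-0.0125,-0.037],"twist":[0,0,0]}
    - {"translation":[0.186,-0.015,-0.0447],"twist":[0,0,0]}
    - {"translation":[0.217,-0.0175,-0.052],"twist":[0,0,0]}
    - {"translation":[0.248,-0.02,-0.0596],"twist":[0,0,0]}
    - {"translation":[0.279,-0.0225,-0.067],"twist":[0,0,0]}
    - {"translation":[0.31,-0.025,-0.0745],"twist":[0,0,0]}

```text
t: 14.3
ee_pos: [509.6, -204.8, 256.4]
orientation: [-0.128, -2.899, -0.016]
ft_force: [0.2, 0.3, -0.4]
width: 63.3
```

Run:
```python
from tgt import *
T=cur(); o=ctrl.get_obs(); print(o['t'],T[0],o['ft_force'],o['moment'],o['width'],delta(tcp(10,.24,.5),T),delta(tcp(4,.24,.5),T))
s=snap('side','s3')
cv2.imwrite('pics/s3v.png',cv2.resize(s['img'][270:410,240:420],(800,622),interpolation=cv2.INTER_CUBIC)[:600,:,::-1])
```

```text
14.3 [ 509.60016456 -204.78671483  256.37261216] [ 0.20212891  0.29321355 -0.35820448] [-0.00797951 -0.1218889  -0.05804075] 63.274667062056075 (array([-0.0021,  0.0043, -0.0002]), array([-0.0008, -0.0001, -0.0038])) (array([ 0.0559, -0.0009, -0.0145]), array([-0.0008, -0.0001, -0.0038]))
```

View pics/s3v.png

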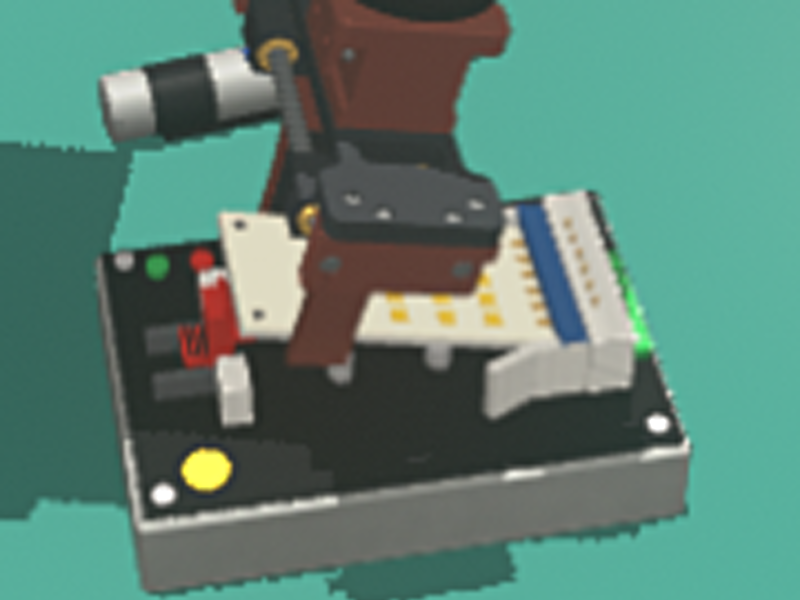

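The contact edge is at the blue lip (about (535,280)), entering beneath it, with no contact force. Now I push in slowly, feeling for the bar.

Emit:
send_rows:
  commands:
    - {"translation":[0.01,-0.001,-0.0024],"twist":[0,0,0]}
    - {"translation":[0.02,-0.002,-0.0049],"twist":[0,0,0]}
    - {"translation":[0.03,-0.003,-0.0073],"twist":[0,0,0]}
    - {"translation":[0.04,-0.004,-0.0097],"twist":[0,0,0]}
    - {"translation":[0.05,-0.0045,-0.0122],"twist":[0,0,0]}
    - {"translation":[0.055,-0.005,-0.0134],"twist":[0,0,0]}
    - {"translation":[0.06,-0.0055,-0.0146],"twist":[0,0,0]}
    - {"translation":[0.06,-0.0055,-0.0146],"twist":[0,0,0]}
    - {"translation":[0.06,-0.0055,-0.0146],"twist":[0,0,0]}
    - {"translation":[0.06,-0.0055,-0.0146],"twist":[0,0,0]}

```text
t: 15.35
ee_pos: [515.2, -205.3, 254.9]
orientation: [-0.128, -2.899, -0.016]
ft_force: [-2.9, 0.0, -0.0]
width: 63.5
```

Emit:
send_rows:
  commands:
    - {"translation":[0.005,-0.0005,-0.0012],"twist":[0,0,0]}
    - {"translation":[0.01,-0.001,-0.0024],"twist":[0,0,0]}
    - {"translation":[0.015,-0.0014,-0.0037],"twist":[0,0,0]}
    - {"translation":[0.02,-0.0018,-0.0049],"twist":[0,0,0]}
    - {"translation":[0.02,-0.0018,-0.0049],"twist":[0,0,0]}
    - {"translation":[0.02,-0.0018,-0.0049],"twist":[0,0,0]}
    - {"translation":[0.02,-0.0018,-0.0049],"twist":[0,0,0]}
    - {"translation":[0.02,-0.0018,-0.0049],"twist":[0,0,0]}
    - {"translation":[0.02,-0.0018,-0.0049],"twist":[0,0,0]}
    - {"translation":[0.02,-0.0018,-0.0049],"twist":[0,0,0]}

```text
t: 16.35
ee_pos: [517.3, -205.5, 254.5]
orientation: [-0.128, -2.899, -0.016]
ft_force: [-2.3, -0.7, -0.4]
width: 63.6
```

Run:
```python
from tgt import *
T=cur(); o=ctrl.get_obs(); print(o['t'],T[0],o['ft_force'],o['moment'],o['width'],delta(tcp(1,.24,0),T),delta(tcp(2,.24,.5),T))
```

```text
16.35 [ 517.32869018 -205.51007168  254.46277085] [-2.31836223 -0.68028761 -0.36005522] [-0.03637779  0.38593597  0.00737141] 63.56157565463806 (array([ 0.0065,  0.0038, -0.0073]), array([-0.0009, -0.0002, -0.0036])) (array([-0.002 ,  0.0046, -0.0001]), array([-0.0009, -0.0002, -0.0036]))
```

Emit:
send_rows:
  commands:
    - {"translation":[0.005,-0.0005,-0.0012],"twist":[0,0,0]}
    - {"translation":[0.01,-0.001,-0.0024],"twist":[0,0,0]}
    - {"translation":[0.01,-0.001,-0.0024],"twist":[0,0,0]}
    - {"translation":[0.01,-0.001,-0.0024],"twist":[0,0,0]}
    - {"translation":[0.01,-0.001,-0.0024],"twist":[0,0,0]}
    - {"translation":[0.01,-0.001,-0.0024],"twist":[0,0,0]}
    - {"translation":[0.01,-0.001,-0.0024],"twist":[0,0,0]}
    - {"translation":[0.01,-0.001,-0.0024],"twist":[0,0,0]}
    - {"translation":[0.01,-0.001,-0.0024],"twist":[0,0,0]}
    - {"translation":[0.01,-0.001,-0.0024],"twist":[0,0,0]}

```text
t: 17.35
ee_pos: [518.3, -205.6, 254.2]
orientation: [-0.128, -2.899, -0.016]
ft_force: [-3.0, -0.8, -0.1]
width: 63.4
```

Emit:
send_rows:
  commands:
    - {"translation":[0.005,-0.0005,-0.0012],"twist":[0,0,0]}
    - {"translation":[0.008,-0.0007,-0.002],"twist":[0,0,0]}
    - {"translation":[0.008,-0.0007,-0.002],"twist":[0,0,0]}
    - {"translation":[0.008,-0.0007,-0.002],"twist":[0,0,0]}
    - {"translation":[0.008,-0.0007,-0.002],"twist":[0,0,0]}
    - {"translation":[0.008,-0.0007,-0.002],"twist":[0,0,0]}
    - {"translation":[0.008,-0.0007,-0.002],"twist":[0,0,0]}
    - {"translation":[0.008,-0.0007,-0.002],"twist":[0,0,0]}
    - {"translation":[0.008,-0.0007,-0.002],"twist":[0,0,0]}
    - {"translation":[0.008,-0.0007,-0.002],"twist":[0,0,0]}

```text
t: 18.35
ee_pos: [519.0, -205.7, 254.0]
orientation: [-0.128, -2.898, -0.016]
ft_force: [-5.5, -0.5, 0.5]
width: 63.2
```

Run:
```python
from tgt import *
T=cur(); o=ctrl.get_obs(); print(o['t'],T[0],o['ft_force'],o['moment'],o['width'],delta(tcp(0,.24,0.5),T))
```

```text
18.35 [ 518.97805901 -205.66230105  253.99612498] [-5.4824064  -0.54402353  0.49817312] [-0.07920298  0.68338221  0.0781568 ] 63.23906531365281 (array([ 0.0008,  0.0043, -0.0002]), array([-0.001 , -0.0011, -0.0036]))
```

The wall is felt at s ≈ 0.1 mm (0.2 expected), so the model agrees. Now I work out the pivot about the hinge while keeping the board pushed in.

```bash
cat > piv.py <<'E'
from tgt import *
import sys
ths=[float(x) for x in sys.argv[1].split(',')]; h=float(sys.argv[2]); back=float(sys.argv[3])
T=cur(); dy=-0.45
for th in ths:
    s=(5*np.sin(max(th,0))-1+back)/np.cos(th); print(th,*[x.round(3).tolist() for x in delta(tcp(s,th,h,dy),T)])
E
python3 piv.py .23,.215,.2,.185,.17,.155,.14,.125,.11,.1 0.2 0.5; python3 piv.py .08,.06,.04,.02,.0,-.005 -0.3 0.5
```

```text
0.23 [-0.026, 0.002, -0.007] [-0.003, -0.021, -0.004]
0.215 [-0.054, 0.005, -0.016] [-0.005, -0.051, -0.004]
0.2 [-0.082, 0.007, -0.026] [-0.008, -0.081, -0.004]
0.185 [-0.11, 0.01, -0.035] [-0.011, -0.111, -0.004]
0.17 [-0.137, 0.012, -0.046] [-0.014, -0.14, -0.004]
0.155 [-0.165, 0.015, -0.056] [-0.016, -0.17, -0.004]
0.14 [-0.192, 0.017, -0.067] [-0.019, -0.2, -0.004]
0.125 [-0.219, 0.02, -0.079] [-0.022, -0.23, -0.004]
0.11 [-0.246, 0.022, -0.09] [-0.024, -0.26, -0.004]
0.1 [-0.264, 0.024, -0.099] [-0.026, -0.28, -0.004]
0.08 [-0.3, 0.027, -0.12] [-0.03, -0.32, -0.004]
0.06 [-0.335, 0.03, -0.138] [-0.033, -0.36, -0.004]
0.04 [-0.37, 0.033, -0.156] [-0.037, -0.4, -0.004]
0.02 [-0.404, 0.036, -0.174] [-0.04, -0.439, -0.004]
0.0 [-0.438, 0.039, -0.194] [-0.044, -0.479, -0.004]
-0.005 [-0.447, 0.04, -0.199] [-0.045, -0.489, -0.004]
```

Emit:
send_rows:
  commands:
    - {"translation":[-0.026,0.002,-0.007],"twist":[-0.003,-0.021,0]}
    - {"translation":[-0.054,0.005,-0.016],"twist":[-0.005,-0.051,0]}
    - {"translation":[-0.082,0.007,-0.026],"twist":[-0.008,-0.081,0]}
    - {"translation":[-0.11,0.01,-0.035],"twist":[-0.011,-0.111,0]}
    - {"translation":[-0.137,0.012,-0.046],"twist":[-0.014,-0.14,0]}
    - {"translation":[-0.165,0.015,-0.056],"twist":[-0.016,-0.17,0]}
    - {"translation":[-0.192,0.017,-0.067],"twist":[-0.019,-0.2,0]}
    - {"translation":[-0.219,0.02,-0.079],"twist":[-0.022,-0.23,0]}
    - {"translation":[-0.246,0.022,-0.09],"twist":[-0.024,-0.26,0]}
    - {"translation":[-0.264,0.024,-0.099],"twist":[-0.026,-0.28,0]}

```text
t: 19.35
ee_pos: [492.3, -203.2, 244.0]
orientation: [-0.134, -3.04, -0.006]
ft_force: [-4.7, 1.0, 4.3]
width: 63.2
```

```bash
python3 - <<'E'
from tgt import *
T=cur(); o=ctrl.get_obs(); print(o['t'],T[0],o['ft_force'],o['moment'],o['width'],o['orientation'])
E
python3 piv.py .09,.08,.07,.06,.05,.04,.03,.02,.01,.0 0.0 0.5; python3 piv.py 0,-.01 -0.5 0.5
```

```text
19.35 [ 492.33369565 -203.24244811  243.99149658] [-4.70305042  1.00114705  4.2523089 ] [ 2.39720144e-01  8.28432421e-01 -5.13472073e-04] 63.19488567520783 [-0.13413412 -3.03980637 -0.00641273]
0.09 [-0.016, 0.001, -0.009] [-0.001, -0.018, -0.004]
0.08 [-0.033, 0.003, -0.017] [-0.003, -0.038, -0.004]
0.07 [-0.051, 0.004, -0.026] [-0.005, -0.058, -0.004]
0.06 [-0.068, 0.006, -0.035] [-0.007, -0.078, -0.004]
0.05 [-0.086, 0.008, -0.044] [-0.008, -0.098, -0.004]
0.04 [-0.103, 0.009, -0.053] [-0.01, -0.117, -0.004]
0.03 [-0.12, 0.011, -0.062] [-0.012, -0.137, -0.004]
0.02 [-0.138, 0.012, -0.072] [-0.014, -0.157, -0.004]
0.01 [-0.155, 0.014, -0.081] [-0.016, -0.177, -0.004]
0.0 [-0.172, 0.015, -0.091] [-0.017, -0.197, -0.004]
0.0 [-0.172, 0.015, -0.096] [-0.017, -0.197, -0.004]
-0.01 [-0.189, 0.017, -0.106] [-0.019, -0.217, -0.004]
```

Emit:
send_rows:
  commands:
    - {"translation":[-0.016,0.001,-0.009],"twist":[-0.001,-0.018,0]}
    - {"translation":[-0.033,0.003,-0.017],"twist":[-0.003,-0.038,0]}
    - {"translation":[-0.051,0.004,-0.026],"twist":[-0.005,-0.058,0]}
    - {"translation":[-0.068,0.006,-0.035],"twist":[-0.007,-0.078,0]}
    - {"translation":[-0.086,0.008,-0.044],"twist":[-0.008,-0.098,0]}
    - {"translation":[-0.103,0.009,-0.053],"twist":[-0.01,-0.117,0]}
    - {"translation":[-0.12,0.011,-0.062],"twist":[-0.012,-0.137,0]}
    - {"translation":[-0.138,0.012,-0.072],"twist":[-0.014,-0.157,0]}
    - {"translation":[-0.155,0.014,-0.081],"twist":[-0.016,-0.177,0]}
    - {"translation":[-0.172,0.015,-0.093],"twist":[-0.017,-0.197,0]}

```text
t: 20.35
ee_pos: [475.4, -201.8, 234.9]
orientation: [0.138, 3.138, -0.0]
ft_force: [-5.6, 0.0, 4.3]
width: 63.5
```

Run:
```python
from tgt import *
T=cur(); o=ctrl.get_obs(); print(o['t'],T[0],o['ft_force'],o['moment'],o['width'],o['orientation'], delta(tcp(-.5,0,0,-.45),T))
s=snap('side','s4');d=snap('wrist','w4')
cv2.imwrite('pics/s4v.png',np.hstack([cv2.resize(s['img'][270:410,240:420],(514,400),interpolation=cv2.INTER_CUBIC),cv2.resize(d['img'][160:400,230:410],(286,381)) [:400].repeat(1,0) if 0 else cv2.resize(d['img'][160:400,230:402],(286,400))])[:,:,::-1])
```

```text
20.35 [ 475.42993194 -201.81624232  234.86335751] [-5.60408129e+00  2.53957266e-03  4.27274599e+00] [0.03217122 0.90995203 0.1058468 ] 63.46036165944757 [ 1.37854796e-01  3.13834218e+00 -4.99252945e-04] (array([-0.0027,  0.001 ,  0.0004]), array([ 0.0007,  0.0004, -0.0044]))
```

View pics/s4v.png

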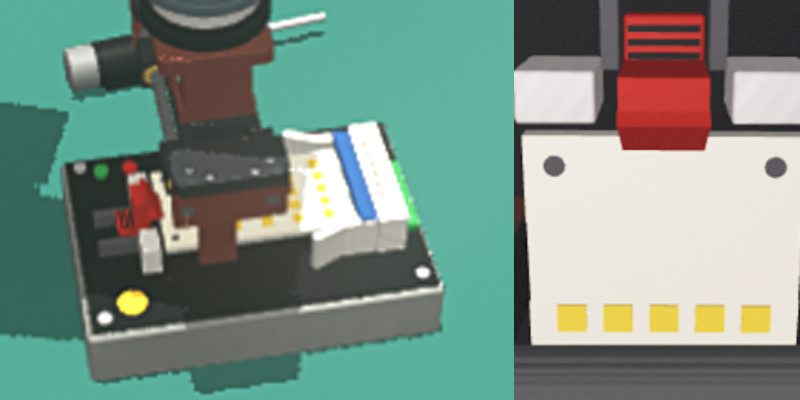

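The side and wrist pictures show the board level. In the wrist picture (right) the red nose (665,150) lies over the plain end (row 133), with a gap to the stops. Next come a light extra press, then release.

Emit:
send_rows:
  commands:
    - {"translation":[0,0,-0.003],"twist":[0,0,0]}
    - {"translation":[0,0,-0.006],"twist":[0,0,0]}
    - {"translation":[0,0,-0.01],"twist":[0,0,0]}
    - {"translation":[0,0,-0.01],"twist":[0,0,0]}
    - {"translation":[0,0,-0.01],"twist":[0,0,0]}
    - {"translation":[0,0,-0.01],"twist":[0,0,0]}
    - {"translation":[0,0,-0.01],"twist":[0,0,0]}
    - {"translation":[0,0,-0.01],"twist":[0,0,0]}
    - {"translation":[0,0,-0.01],"twist":[0,0,0]}
    - {"translation":[0,0,-0.01],"twist":[0,0,0]}

```text
t: 21.45
ee_pos: [475.5, -201.8, 234.5]
orientation: [-0.138, -3.138, 0.0]
ft_force: [-6.9, 2.1, 14.0]
width: 63.7
```

It meets a firm stop (14 N within 0.4 mm), so the board is seated. I release and lift away.

Emit:
send_rows:
  commands:
    - {"translation":[0,0,0.01],"twist":[0,0,0]}
    - {"translation":[0,0,0.01],"twist":[0,0,0]}
    - {"translation":[0,0,0.01],"twist":[0,0,0]}
    - {"translation":[0,0,0.01],"twist":[0,0,0]}
    - {"translation":[0,0,0.01],"twist":[0,0,0]}
    - {"translation":[0,0,0.01],"twist":[0,0,0]}
    - {"translation":[0,0,0.01],"twist":[0,0,0]}
    - {"translation":[0,0,0.01],"twist":[0,0,0]}
    - {"translation":[0,0,0.01],"twist":[0,0,0]}
    - {"translation":[0,0,0.01],"twist":[0,0,0]}
  grip: -1

```text
t: 22.45
ee_pos: [475.5, -201.8, 234.9]
orientation: [-0.139, -3.138, 0.0]
ft_force: [-0.6, -0.6, -0.0]
width: 87.7
```

Emit:
send_rows:
  commands:
    - {"translation":[0,0,0.1],"twist":[0,0,0]}
    - {"translation":[0,0,0.2],"twist":[0,0,0]}
    - {"translation":[0,0,0.3],"twist":[0,0,0]}
    - {"translation":[0,0,0.4],"twist":[0,0,0]}
    - {"translation":[0,0,0.5],"twist":[0,0,0]}
    - {"translation":[0,0,0.6],"twist":[0,0,0]}
    - {"translation":[0,0,0.7],"twist":[0,0,0]}
    - {"translation":[0,0,0.8],"twist":[0,0,0]}
    - {"translation":[0,0,0.9],"twist":[0,0,0]}
    - {"translation":[0,0,1],"twist":[0,0,0]}

```text
t: 23.45
ee_pos: [475.5, -201.8, 335.7]
orientation: [-0.138, -3.138, -0.0]
ft_force: [0.7, 0.4, 0.6]
width: 88.1
```

Run:
```python
from tgt import *
o=ctrl.get_obs(); print(o['t'],o['ft_force'],o['width'])
s=snap('side','s5');d=snap('wrist','w5')
cv2.imwrite('pics/s5v.png',np.hstack([cv2.resize(s['img'][270:410,240:420],(514,400),interpolation=cv2.INTER_CUBIC),cv2.resize(d['img'][150:400,230:402],(286,400))])[:,:,::-1])
```

```text
23.45 [0.65779034 0.36656915 0.59318436] 88.05184183322638
```

View pics/s5v.png

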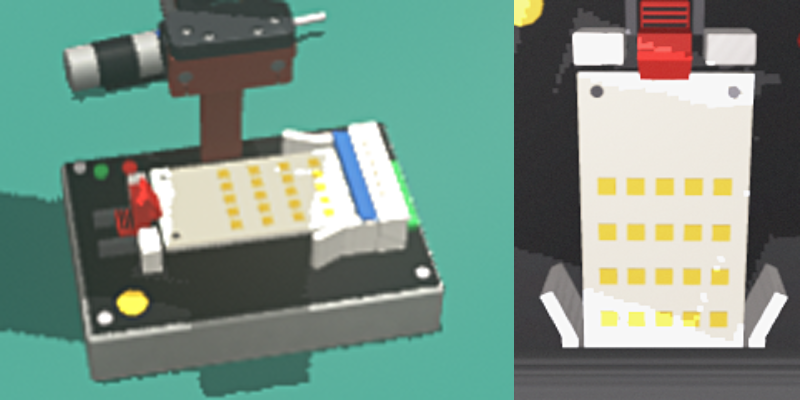

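The board lies flat in the nest with the red nose (665,75) over its plain end. The gripper is clear and the force is about zero. I'm handing in.

```bash
python3 -c "
from workcell import ctrl
print(ctrl.close_job())"
```

```text
the job is handed in; nothing more can be done
None
```

The LED module is in the test nest, flat and locked, and the job was handed in at about 23.5 s of the 51 s allowed. I took the larger white module from the tray and slid its gold edge under the blue lip at the plate's tilt. I kept it pushed in while pivoting it level, pressed lightly, then released it and lifted clear.

- **Stops felt:** the contact bar pushed back with 2–3 N. The wall came at 5.5 N, within about 0.1 mm of where I expected it.
- **Press:** the final press met a firm stop at 14 N within 0.4 mm.
- **Last pictures:** after release the module stayed level, with the red catch over its plain end. The gripper was 100 mm clear with no contact force.
- **Parts to be left alone:** the gripper did not work near the parts bin or clear box. It carried the module well above the screwdriver, which still looks in place. I took no final picture of the bin or the box.
- **Disagreement:** the top and wrist cameras placed the nest up to 2.5 mm apart. I used the wrist figure, and contact bore it out. One set of move calls was refused for lacking the twist field; nothing moved.

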